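# Pack the herbalist's dispensing tray

## Robot

A 6-joint arm with a two-finger parallel gripper is mounted at the origin on the work surface. World frame = base frame: x ahead of the robot, y to its left, z up, the work surface at z = 0. Lengths are in m, angles in degrees, forces in N, time in s.
With the tool pointing down it reaches from about 0.4 to 0.825 m from the base axis. Payload 7 kg.
Tool frame: the origin (TCP) lies midway between the tips of the shut fingers; the grasp point (between the pads) lies 19 mm behind it; z points along the fingers, y is the line along which they close (so a half turn about z gives the same grasp; the last joint's range is limited). The gripper opens to 88 mm and grips with 3 to 60 N. Pads are 19 mm wide; open, the fingers measure 130 mm over their backs; the gripper's body (78 mm by 193 mm) begins 47 mm behind the grasp point.
Start: joints at [-52.993, 20.546, 0.682, 0, -70.136, -16.507], TCP at [0.236, -0.632, 0.227] pointing down, gripper open.
Joint ranges: [-176.03, 176.03], [-82.01, 121.73], [-58.28, 71.71], [-173.87, 95.51], [-174.79, -0.11], [-173.66, 173.66]. Speed limits (degrees/s): [136.94, 136.94, 172.46, 180, 180, 180].

## Interface

Orientations are given as [roll, pitch, yaw] about the fixed x, y, z axes, in that order (R = Rz(yaw) Ry(pitch) Rx(roll)).
In Python, from plant import ctrl gives the robot as it stands. The module is installed in compiled form; this text tells all that it offers.
- The arm moves only by the tool send_rows, never from a script. Its argument "plan" is a list that holds one entry, the list of rows, each a list of 6 numbers: the shift along the tool's x, y, z in shares of 100 cm (1.0 is 100 cm), then the turn, a rotation vector about the tool's x, y, z in shares of 90 degrees (1.0 is 90 degrees). A call has 1 to 8 rows; each row is the pose to reach, as a shift and turn from the pose commanded when the call began, along the tool's axes at that moment; what a row does not reach only later rows make up. A row lasts 1/12 s, in which the tool goes at most 41.7 mm and 7.16 degrees, less where a joint would pass 70% of its speed; a pose out of reach is approached as far as the arm can. Shift and turn numbers lie between -1 and 1, and a call with a number outside is refused. A call with a gripper value outside its range is refused whole. "fingers" is the opening, from 0 (shut) to 1 (fully open), set as the call begins (left out, the last holds). The fingers move at their own pace and stop on an object; the grip force is fixed at half the most. Time passes only in rows, so rows that repeat a pose let the fingers close. It gives the time, the measured TCP pose, the force, the opening and the grip force at its end, in the units of the state.
- ctrl.get_obs(): the state, without advancing time (a new reading comes with each control period).
- ctrl.snapshot(name): name is "scene" or "top" or "wrist"; returns a dict with "img" (384x512x3 uint8, red, green, blue), "K" (3x3 intrinsics, pixels), "k1" (the pictures are not rectified: a ray, as slopes to the right and down, at radius r is drawn at 1 + k1 r^2 times it, then the intrinsics apply), "pose" (4x4, takes a point from camera to world coordinates). Camera axes: x right, y down, z forward; pixel columns grow to the right and rows downward; lengths in m; the calibration is good to about 2 mm. A picture is of the moment at which its call begins. There is no depth.
- ctrl.close_job(): hands the job in; it is judged then, once.
The state is a dict: "clock": time; "joint_pos": joint angles; "qvel": joint speeds; "tau": joint torques, N m; "tool_pos": TCP position; "orientation": TCP orientation; "force": force on the tool from outside, world axes, zero at the start; "moment": the same for the moment, N m; "opening": finger opening in m; "gripper_force": force on a finger pad.
Only numpy, scipy, OpenCV 4.12 (cv2) and the standard library are available. Lean on these libraries where they do the work, as an engineer would, in place of code of your own. Each camera call takes 0.05 s, during which the arm holds its last target. There are 200 camera calls.

## Task

Pack the wooden dispensing tray on the shop counter: lay the heavy-headed steel pestle along its long trough, and stand the round tin in the wide round well, the square tin in the square well and the dropper bottle with the narrow rubber teat in the narrow round well, all right down on the floor of their places. Carry the pestle level: it balances nearer its heavy head. Leave the look-alikes, the steel bar with equal knobs and the flat-capped bottle, where they are.

Things in the scene. Friction and masses are not known exactly. Their poses are not given: they have to be found in the camera images.
- tray: brown wooden tray, fixed, 182 (x) x 264 (y) mm, floor 6 thick, walls 16 high. Origin: centre of its underside, z up. A wall along y splits it: the pestle's trough, on the robot's side, is 80 wide, 252 long, centred at x=-45, y=0 (there open fingers at most 40); the three well blocks lie at x=+43, y=-84, 0, +84, order varying, tops 22 above the counter. Other goods near by are up to 150 high.
- wide_well: fixed pale wooden block, 82 x 82 x 16 mm high, lying in the tray with its sides parallel to the tray's; a round well of 70 diameter, 12 deep (its floor is 4 above the block's underside). Origin: centre of the block's underside, on the well's axis, z up.
- square_well: fixed pale wooden block, 82 x 82 x 16 mm high, lying in the tray with its sides parallel to the tray's; a square well of 66 x 66, its sides parallel to the block's, 12 deep (its floor is 4 above the block's underside). Origin: centre of the block's underside, on the well's axis, z up.
- narrow_well: fixed pale wooden block, 82 x 82 x 16 mm high, lying in the tray with its sides parallel to the tray's; a round well of 50 diameter, 12 deep (its floor is 4 above the block's underside). Origin: centre of the block's underside, on the well's axis, z up.
- pestle: bare steel pestle, lying, 170 mm long along its x, 0.35 kg: eight-sided heavy head at +x (32 long, 30 across flats), round handle 18 thick, short eight-sided knob (12 long, 30 across) at -x. Origin: on its axis at mid-length, 15 above what it lies on. Balances at x=+25, on the handle, 28 from the head's inner face. May lie in the trough either way round.
- plain_bar: look-alike, to be left: bare steel bar lying on the counter, 170 mm long along its own x, round handle 18 in diameter with the same short knob (12 long, 30 across) at both ends and no heavy head. Origin: on its axis at mid-length, 15 above the counter.
- round_tin: bare metal round tin, closed, 54 mm in diameter, 44 high, 0.12 kg, standing. Origin: centre of its underside, z up.
- square_tin: bare metal square tin, closed, 50 x 50 mm, 44 high, 0.12 kg, standing; x and y are normal to its sides. Origin: centre of its underside, z up.
- dropper_bottle: amber glass bottle, standing, body 34 mm in diameter and straight to 46 high, black collar 21 in diameter from 54 to 66, then a narrow rubber teat 12 to 13 in diameter up to 85 high. Origin: centre of its underside, z up.
- capped_bottle: look-alike, to be left: the same amber bottle body (34 mm in diameter), standing, but with a wide flat black cap 29 in diameter, 68 high in all and no teat. Origin: centre of its underside, z up.
Mind the look-alikes: they are no part of the job. What is shaped like the pestle but green or red is not meant.

How it is judged (in metres and radians):
At the end, for the whole second after the job is handed in: Round tin, square tin, dropper bottle upright (7 deg) on the floors of the wide, square and narrow wells (within 12, 13, 12 mm of centre); pestle on the trough floor, along it (20 deg), within 30 mm of its centre line and 50 mm of mid-length; all at rest; look-alikes within 20 mm of their start (horizontal distance between round_tin and wide_well below 0.012 m and z of round_tin in the frame of wide_well below 0.009 m and angle between each of round_tin, square_tin, dropper_bottle's own z axis and vertical below 0.12 rad and linear speed of each of round_tin, square_tin, dropper_bottle, pestle below 0.02 m/s and horizontal distance between square_tin and square_well below 0.013 m and z of square_tin in the frame of square_well below 0.009 m and horizontal distance between dropper_bottle and narrow_well below 0.012 m and z of dropper_bottle in the frame of narrow_well below 0.009 m and x of pestle in the frame of tray between -0.075 and -0.015 m and y of pestle in the frame of tray between -0.05 and 0.05 m and z of pestle in the frame of tray below 0.027 m and angle between the x axis of pestle and the y axis of tray, either way round below 0.35 rad and distance of each of plain_bar, capped_bottle from where it was at the start of the episode below 0.02 m); the robot touches nothing.
It fails at once if the pestle is tipped more than 15 degrees from level (angle between pestle's own x axis and vertical below 1.309 rad or angle between pestle's own x axis and vertical above 1.833 rad).
It fails at once if a look-alike is moved by more than 20 mm (distance of any of plain_bar, capped_bottle from where it was at the start of the episode above 0.02 m).
It also fails if it takes over 120 s, if anything falls off the work surface, if the arm or the gripper's body presses on something with over 40 N, if the wrist force passes 120 N, or if a joint passes its speed limit or range.

## Working session

There is one attempt and no reset: what is moved stays moved. The work goes in short steps, Python scripts to look and compute and a tool call to move; the robot and the scene stay as the last step left them, time stands still between calls to the robot, and variables do not carry over. Pictures are saved under pics/ and viewed, at most 14 in all, crops included, and the job is handed in when it is done.

Besides the shell and the picture viewer there is one more tool, called after "Request:" as name(argument=value, ...), one argument or row to a line, values as JSON. send_rows: Moves the arm, as the interface text tells. Its arguments: {"type":"object","properties":{"plan":{"type":"array","items":{"type":"array","items":{"type":"array","items":{"type":"number"}}}},"fingers":{"type":"number"}},"required":["plan"]}

```bash
mkdir -p pics
cat > h.py <<'E'
import numpy as np, cv2, pickle
from plant import ctrl
def snap(name, tag):
    s=ctrl.snapshot(name); pickle.dump(s,open(f'pics/{tag}.pkl','wb'))
    cv2.imwrite(f'pics/{tag}.png',s['img'][:,:,::-1]); return s
def load(tag): return pickle.load(open(f'pics/{tag}.pkl','rb'))
def ray(s,u,v):
    K=s['K']; a=np.array([(u-K[0,2])/K[0,0],(v-K[1,2])/K[1,1]]); x=a.copy()
    for _ in range(30): x=a/(1+s['k1']*(x@x))
    d=s['pose'][:3,:3]@np.array([x[0],x[1],1]); return s['pose'][:3,3],d
def atz(s,u,v,z):
    o,d=ray(s,u,v); return o+d*(z-o[2])/d[2]
def tri(obs):
    A=np.zeros((3,3));b=np.zeros(3); R=[]
    for s,u,v in obs:
        o,d=ray(s,u,v); d=d/np.linalg.norm(d); P=np.eye(3)-np.outer(d,d); A+=P;b+=P@o; R.append((o,P))
    p=np.linalg.solve(A,b); return p,[np.linalg.norm(P@(p-o)) for o,P in R]
def proj(s,p):
    T=np.linalg.inv(s['pose']); q=T[:3,:3]@np.array(p)+T[:3,3]; a=q[:2]/q[2]; a=a*(1+s['k1']*(a@a))
    return s['K'][:2,:2]@a+s['K'][:2,2]
def crop(tag,u0,v0,u1,v1,out,k):
    im=cv2.imread(f'pics/{tag}.png')[v0:v1,u0:u1]; cv2.imwrite(f'pics/{out}.png',cv2.resize(im,None,fx=k,fy=k,interpolation=cv2.INTER_CUBIC))
E
python3 - <<'E'
from h import *
np.set_printoptions(precision=3,suppress=True)
ims=[]
for n in ('scene','top','wrist'):
    s=snap(n,n+'0'); print(n,s['pose'],s['K'][0],s['k1'])
    ims.append(s['img'][:,:,::-1])
print(ctrl.get_obs())
E
```

```text
scene [[ 0.519  0.518 -0.68   1.087]
 [ 0.855 -0.318  0.41  -0.284]
 [-0.004 -0.794 -0.608  0.632]
 [ 0.     0.     0.     1.   ]] [370.771   0.    252.559] -0.045731326732084056
top [[-0.038 -0.979  0.202  0.137]
 [-0.999  0.038 -0.001  0.106]
 [-0.007 -0.202 -0.979  1.349]
 [ 0.     0.     0.     1.   ]] [402.162   0.    255.375] -0.13318597726914014
wrist [[-0.35   0.902  0.251  0.168]
 [ 0.937  0.337  0.095 -0.657]
 [ 0.001  0.269 -0.963  0.384]
 [ 0.     0.     0.     1.   ]] [271.768   0.    256.969] -0.0016908106341071009
{'clock': 0.15, 'joint_pos': array([-52.993,  20.583,   0.647,  -0.015, -70.135, -16.508]), 'qvel': array([-0.019, -0.182,  0.183,  0.011, -0.113, -0.008]), 'tau': array([ -0.002, -58.328,  29.329,   7.001,   0.009,  -0.   ]), 'tool_pos': array([ 0.236, -0.632,  0.226]), 'orientation': array([ 179.928,   -0.007, -159.506]), 'force': array([ 0.485,  0.124, -0.552]), 'moment': array([-0.023, -0.016,  0.03 ]), 'gripper_force': 0.0, 'opening': 0.08760670528644404}
```

View pics/top0.png

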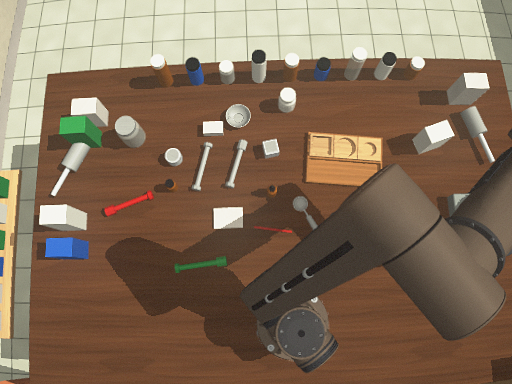

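View pics/scene0.png

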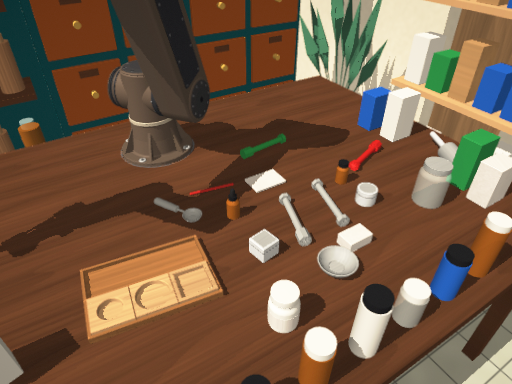

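The top view shows the tray at (345,158), two steel bars at (203,166) and (237,163), a square tin at (271,148), a round tin at (174,157), and bottles at (272,190) and (170,184). In the scene view the bars are at (294,218) and (329,202), and the bottles at (234,205) and (343,170). Next I'll enlarge these areas.

Run:
```python
from h import *
crop('scene0',220,140,390,265,'c1',4.7)
crop('top0',150,120,390,220,'c2',3.3)
crop('scene0',70,230,230,340,'c3',5)
```

```text
(no output)
```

View pics/c1.png

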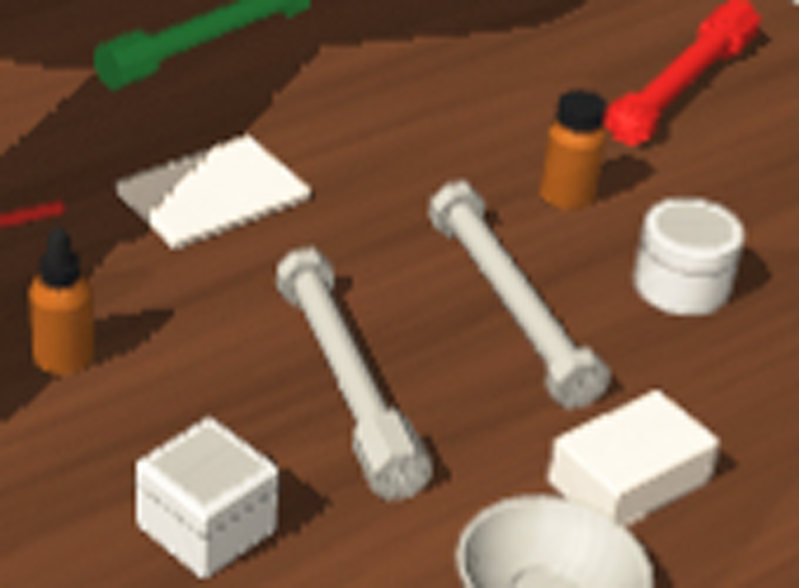

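View pics/c2.png

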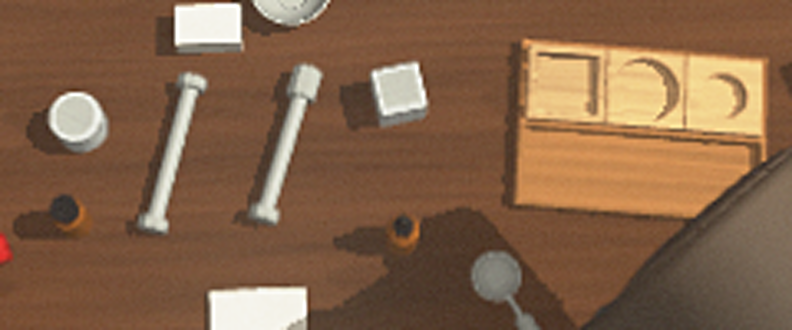

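View pics/c3.png

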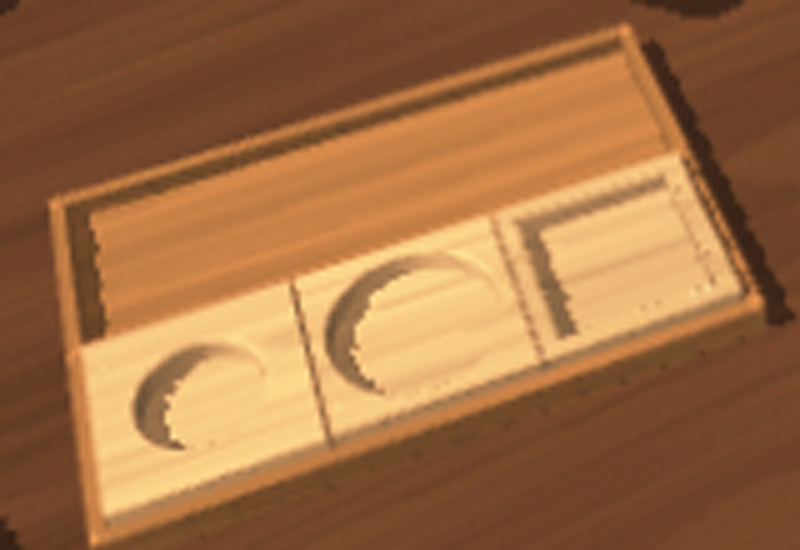

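Confirmed identities:
- **Bars:** crop 1 shows them at (345,370) and (520,295). The left one has the long heavy head at (393,460), so it is the pestle. The right one has equal knobs, so it is the look-alike.
- **Bottles:** the left one at (62,310) has the narrow teat, and the right one at (572,150) has the flat cap.
- **Wells:** from +y to -y they are square, wide, narrow.

Now I'll triangulate.

Run:
```python
from h import *
np.set_printoptions(precision=4,suppress=True)
S,T=load('scene0'),load('top0')
f=lambda U,V,u0,v0,k:((U+.5)/k-.5+u0,(V+.5)/k-.5+v0)
c1=lambda U,V:(S,*f(U,V,220,140,4.7)); c2=lambda U,V:(T,*f(U,V,150,120,3.3)); c3=lambda U,V:(S,*f(U,V,70,230,5))
for n,a,b in [('knob',c1(305,277),c2(264,213)),('head',c1(392,455),c2(304,82)),('sqtop',c1(207,467),c2(398,90)),('rdtop',c1(691,226),c2(75,119)),
 ('drop',c1(57,235),c2(402,220)),('tray f+y',c3(762,300),c2(522,41)),('tray f-y',c3(95,538),c2(768,58)),('tray n+y',c3(626,26),c2(513,205)),
 ('wide c',c3(416,325),c2(643,90)),('narrow',c3(203,396),c2(726,96)),('sq',c3(628,253),c2(566,85)),('barA',c1(457,207),c2(154,223)),('barB',c1(578,378),c2(191,83)),('cap',c1(581,104),c2(68,208))]:
    p,e=tri([a,b]); print(n,p,np.array(e))
q=[atz(*c1(*x),.044)[:2] for x in [(137,462),(209,418),(277,468),(206,518)]]; print(q)
for i in range(4): d=q[(i+1)%4]-q[i]; print(np.linalg.norm(d),np.degrees(np.arctan2(d[1],d[0])))
```

```text
knob [0.4672 0.1902 0.0165] [0.0015 0.0015]
head [0.6081 0.1445 0.0165] [0.0016 0.0016]
sqtop [0.5871 0.0468 0.0408] [0.0014 0.0014]
rdtop [0.5695 0.3833 0.0422] [0.001 0.001]
drop [0.438  0.0498 0.0832] [0.0025 0.0025]
tray f+y [ 0.6456 -0.09    0.0165] [0.0021 0.0021]
tray f-y [ 0.6175 -0.3514  0.0208] [0.0002 0.0002]
tray n+y [ 0.4664 -0.0694  0.0131] [0.0027 0.0027]
wide c [ 0.5858 -0.2154  0.0182] [0.0025 0.0025]
narrow [ 0.5762 -0.301   0.0204] [0.0001 0.0001]
sq [ 0.5951 -0.1301  0.0181] [0.0011 0.0011]
barA [0.461  0.3048 0.018 ] [0.001 0.001]
barB [0.6126 0.2647 0.0154] [0.0014 0.0014]
cap [0.4687 0.3852 0.0679] [0.0003 0.0003]
[array([0.569, 0.017]), array([0.5611, 0.063 ]), array([0.6073, 0.0718]), array([0.6171, 0.0254])]
0.04657543151878787 99.7128415762203
0.047048505046936445 10.819569458698655
0.04739172606806363 -78.0661822172429
0.04887649782452329 -170.13706153335306
```

```bash
cat >> h.py <<'E'
from scipy.spatial.transform import Rotation as Ro
def go(x,y,z,yaw,frm=None):
    o=ctrl.get_obs(); p=np.array(o['tool_pos']); R=Ro.from_euler('xyz',o['orientation'],degrees=True)
    if frm is not None: p=np.array(frm[:3]); R=Ro.from_euler('xyz',[180,0,frm[3]],degrees=True)
    sh=R.inv().apply(np.array([x,y,z])-p)*100; rv=(R.inv()*Ro.from_euler('xyz',[180,0,yaw],degrees=True)).as_rotvec(degrees=True)
    print('row',np.round(sh,2),np.round(rv,2),'rows needed',np.ceil(max(np.linalg.norm(sh)/4.17,np.linalg.norm(rv)/7.16)))
E
python3 - <<'E'
from h import *
go(.40,-.24,.25,-110); go(.53,.1,.25,-60,(.40,-.24,.25,-110)); go(.566,.158,.2,-17.9,(.53,.1,.25,-60))
E
```

```text
row [-29.06  30.98  -2.38] [ 7.000e-02  2.000e-02 -4.951e+01] rows needed 11.0
row [-36.4   -0.59  -0.  ] [  0.   0. -50.] rows needed 9.0
row [-3.22 -6.02  5.  ] [ -0.    0.  -42.1] rows needed 6.0
```

Units first: shifts go in shares of 100 cm and turns go in shares of 90 degrees. So 23.5 cm / 100 = 0.235, -2.4 cm / 100 = -0.024, -48 degrees / 90 = -0.5333.

Request:
send_rows(
  plan=[
    [[-0.03,0.03,-0.003,0,0,-0.0667],[-0.06,0.06,-0.006,0,0,-0.1333],[-0.09,0.095,-0.01,0,0,-0.2],[-0.12,0.13,-0.013,0,0,-0.2667],[-0.15,0.16,-0.016,0,0,-0.3333],[-0.18,0.19,-0.02,0,0,-0.4],[-0.2,0.215,-0.024,0,0,-0.4667],[-0.22,0.235,-0.024,0,0,-0.5333]],
  ],
)

```text
clock: 0.82
tool_pos: [0.3606, -0.3327, 0.2514]
orientation: [-179.9, 0.0, -111.2]
force: [0.2, -1.0, 0.0]
opening: 0.0874
gripper_force: 0.0
```

Run:
```python
from h import *
o=ctrl.get_obs(); print(o['clock'],o['tool_pos'],o['orientation'],o['joint_pos'])
go(.566,.158,.25,-18)
```

```text
0.8167 [ 0.36056237 -0.33270459  0.25141446] [-1.79920941e+02  1.13911335e-02 -1.11169560e+02] [-1.96935814e+01  1.90540095e+00 -1.96837541e+01 -1.00619732e-02
 -6.83315190e+01 -1.47227781e+00]
row [-53.18  -1.44   0.15] [-7.000e-02 -6.000e-02 -9.317e+01] rows needed 14.0
```

Scaled: -28 cm / 100 = -0.28, -24.5 cm / 100 = -0.245, -48 degrees / 90 = -0.5333.

Request:
send_rows(
  plan=[
    [[-0.035,-0.001,0,0,0,-0.0667],[-0.07,-0.002,0,0,0,-0.1333],[-0.105,-0.004,0,0,0,-0.2],[-0.14,-0.006,0,0,0,-0.2667],[-0.175,-0.007,0,0,0,-0.3333],[-0.21,-0.008,0,0,0,-0.4],[-0.245,-0.01,0,0,0,-0.4667],[-0.28,-0.01,0,0,0,-0.5333]],
  ],
)

```text
clock: 1.48
tool_pos: [0.4724, -0.0765, 0.2507]
orientation: [-180.0, -0.0, -63.2]
force: [0.7, -0.2, 0.8]
opening: 0.0878
gripper_force: 0.0
```

Run:
```python
from h import *
snap('wrist','w1'); go(.566,.158,.25,-18)
```

```text
row [-16.3  -18.71   0.09] [-1.000e-01 -3.000e-02 -4.466e+01] rows needed 7.0
```

Scaled: -18.7 cm / 100 = -0.187, -16.3 cm / 100 = -0.163, -44.7 degrees / 90 = -0.4967.

Request:
send_rows(
  plan=[
    [[-0.025,-0.025,0,0,0,-0.0667],[-0.05,-0.055,0.005,0,0,-0.1333],[-0.075,-0.085,0.01,0,0,-0.2],[-0.1,-0.115,0.02,0,0,-0.2667],[-0.125,-0.14,0.03,0,0,-0.3333],[-0.145,-0.165,0.04,0,0,-0.4],[-0.163,-0.187,0.05,0,0,-0.4667],[-0.163,-0.187,0.05,0,0,-0.4967]],
  ],
)

```text
clock: 2.2
tool_pos: [0.5674, 0.1547, 0.1975]
orientation: [179.9, 0.1, -18.3]
force: [0.2, -1.5, -0.2]
opening: 0.0879
gripper_force: 0.0
```

Run:
```python
from h import *
s=snap('wrist','w2'); 
for p in [(.608,.1445,.015),(.467,.190,.015),(.587,.0468,.044),(.438,.05,.085),(.566,.158,.015)]: print(proj(s,p))
print(ctrl.get_obs()['tool_pos'],ctrl.get_obs()['orientation'])
```

```text
[253.97257884 139.80598752]
[255.12036881 248.37058852]
[342.14480303 132.35849268]
[381.56576948 264.48012794]
[254.38134726 174.74220592]
[0.56662393 0.1530007  0.19831419] [ 1.79859528e+02  1.28975027e-01 -1.83080339e+01]
```

View pics/w2.png

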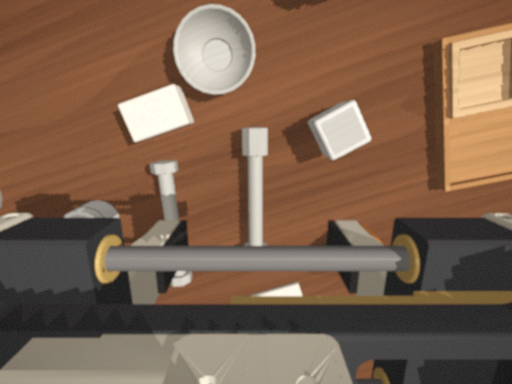

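The wrist view shows the pestle head at (255,141), with its handle running down column 255. The predicted head position was (254,140), so the estimate holds. I'll descend now.

Run:
```python
from h import *
s=load('w2')
for a in (85,53): print(a,proj(s,(.566+.951*(a-25)/1000,.158-.307*(a-25)/1000,.030)))
print(ctrl.get_obs()['tool_pos'])
go(.566,.158,.05,-17.9); go(.566,.158,.005,-17.9)
```

```text
85 [253.76341011 127.18965536]
53 [254.05160279 154.55551364]
[0.56662393 0.1530007  0.19831419]
row [-0.18 -0.49 14.83] [ 0.14  0.13 -0.41] rows needed 4.0
row [-0.17 -0.5  19.33] [ 0.14  0.13 -0.41] rows needed 5.0
```

Scaled: 14.8 cm / 100 = 0.148, 14.5 cm / 100 = 0.145, -0.4 degrees / 90 = -0.0044.

Request:
send_rows(
  plan=[
    [[-0.002,-0.005,0.03,0,0,-0.0044],[-0.002,-0.005,0.06,0,0,-0.0044],[-0.002,-0.005,0.09,0,0,-0.0044],[-0.002,-0.005,0.12,0,0,-0.0044],[-0.002,-0.005,0.145,0,0,-0.0044],[-0.002,-0.005,0.148,0,0,-0.0044],[-0.002,-0.005,0.148,0,0,-0.0044],[-0.002,-0.005,0.148,0,0,-0.0044]],
  ],
  fingers=0.6,
)

```text
clock: 2.92
tool_pos: [0.5672, 0.1565, 0.0539]
orientation: [-180.0, -0.1, -18.4]
force: [0.5, 0.8, 0.8]
opening: 0.0528
gripper_force: 0.0
```

Run:
```python
from h import *
o=ctrl.get_obs();print(o['tool_pos'],o['orientation'],o['joint_pos'])
go(.566,.158,.005,-17.9)
```

```text
[0.56720799 0.15649609 0.05390381] [-1.79963134e+02 -6.24900235e-02 -1.84317535e+01] [ 3.44674922e+01  2.19591304e+01 -2.25340921e+01  3.87396378e-02
 -4.54396857e+01  3.70736085e+01]
row [-0.17 -0.1   4.89] [-0.04 -0.06 -0.53] rows needed 2.0
```

Scaled: 4.9 cm / 100 = 0.049, 4.2 cm / 100 = 0.042, -0.5 degrees / 90 = -0.0056.

Request:
send_rows(
  plan=[
    [[-0.001,-0.001,0.015,0,0,-0.0056],[-0.001,-0.001,0.03,0,0,-0.0056],[-0.001,-0.001,0.042,0,0,-0.0056],[-0.001,-0.001,0.049,0,0,-0.0056],[-0.001,-0.001,0.049,0,0,-0.0056],[-0.001,-0.001,0.049,0,0,-0.0056],[-0.001,-0.001,0.049,0,0,-0.0056]],
  ],
)

```text
clock: 3.5
tool_pos: [0.5667, 0.1582, 0.005]
orientation: [-179.9, -0.1, -17.9]
force: [0.5, 0.4, 0.2]
opening: 0.0525
gripper_force: 0.0
```

Request:
send_rows(
  plan=[
    [[0,0,0,0,0,0],[0,0,0,0,0,0],[0,0,0,0,0,0],[0,0,0,0,0,0],[0,0,0,0,0,0],[0,0,0,0,0,0],[0,0,0,0,0,0],[0,0,0,0,0,0]],
  ],
  fingers=0,
)

```text
clock: 4.17
tool_pos: [0.5659, 0.1579, 0.0036]
orientation: [-180.0, -0.0, -17.9]
force: [-1.8, 0.2, 1.7]
opening: 0.0171
gripper_force: 30.0
```

Scaled: -13 cm / 100 = -0.13, -11 cm / 100 = -0.11.

Request:
send_rows(
  plan=[
    [[0,0,-0.003,0,0,0],[0,0,-0.01,0,0,0],[0,0,-0.02,0,0,0],[0,0,-0.04,0,0,0],[0,0,-0.06,0,0,0],[0,0,-0.085,0,0,0],[0,0,-0.11,0,0,0],[0,0,-0.13,0,0,0]],
  ],
)

```text
clock: 4.83
tool_pos: [0.5659, 0.1577, 0.1363]
orientation: [-179.9, -0.1, -17.9]
force: [-0.2, 0.9, -4.2]
opening: 0.0174
gripper_force: 30.0
```

Run:
```python
from h import *
s=snap('wrist','w3'); o=ctrl.get_obs();print(o['tool_pos'],o['opening'],o['gripper_force'])
go(.512,-.1,.135,-68); go(.496,-.231,.135,-96.2,(.512,-.1,.135,-68))
```

```text
[0.56800333 0.15854578 0.14040315] 0.017183763284189496 29.99883145093918
row [ 2.59 26.33  0.43] [-0.4  -0.18 50.15] rows needed 8.0
row [11.55  6.39  0.  ] [ 0.  -0.  28.2] rows needed 4.0
```

View pics/w3.png

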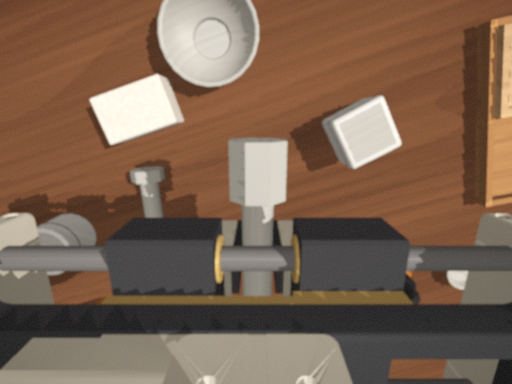

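The pestle is lifted, with its head at (258,172), straight and level. Carrying it over now.

Scaled: 25 cm / 100 = 0.25, 22 cm / 100 = 0.22, 48 degrees / 90 = 0.5333.

Request:
send_rows(
  plan=[
    [[0.002,0.015,0,0,0,0.0333],[0.005,0.04,0,0,0,0.0889],[0.008,0.075,0,0,0,0.1556],[0.012,0.115,0,0,0,0.2333],[0.016,0.15,0,0,0,0.3111],[0.02,0.185,0,0,0,0.3889],[0.023,0.22,0,0,0,0.4667],[0.025,0.25,0,0,0,0.5333]],
  ],
)

```text
clock: 5.55
tool_pos: [0.5116, -0.0898, 0.1341]
orientation: [-180.0, 0.0, -66.3]
force: [0.4, -0.9, -3.9]
opening: 0.0169
gripper_force: 30.0
```

Run:
```python
from h import *
go(.496,-.231,.135,-96.2)
```

```text
row [12.3  7.1 -0.1] [-1.000e-02  1.000e-02  2.992e+01] rows needed 5.0
```

Scaled: 12.3 cm / 100 = 0.123, 7.1 cm / 100 = 0.071, 29.9 degrees / 90 = 0.3322.

Request:
send_rows(
  plan=[
    [[0.025,0.014,0,0,0,0.0667],[0.05,0.029,0,0,0,0.1333],[0.075,0.043,0,0,0,0.2],[0.1,0.057,0,0,0,0.2667],[0.115,0.066,0,0,0,0.3111],[0.123,0.071,0,0,0,0.3322],[0.123,0.071,0,0,0,0.3322],[0.123,0.071,0,0,0,0.3322]],
  ],
)

```text
clock: 6.22
tool_pos: [0.4978, -0.2293, 0.1336]
orientation: [180.0, 0.0, -95.8]
force: [-0.2, -0.7, -4.2]
opening: 0.0172
gripper_force: 30.0
```

Run:
```python
from h import *
s=snap('wrist','w4'); o=ctrl.get_obs();print(o['tool_pos'],o['orientation'])
R=lambda a,b:(.543+.0+a*np.cos(np.radians(-6.2))-b*np.sin(np.radians(-6.2)),-.211+a*np.sin(np.radians(-6.2))+b*np.cos(np.radians(-6.2)))
for n,a,b in [('tr +y near',-.091,.132),('n -y',-.091,-.132),('f -y',.091,-.132),('f+y',.091,.132),('wide',.043,0),('narrow',.043,-.084),('sq',.043,.084)]: print(n,R(a,b),proj(s,(*R(a,b),.022)))
```

```text
[ 0.49797243 -0.22873863  0.13364042] [ 1.79998734e+02  1.49394159e-02 -9.57373081e+01]
tr +y near (np.float64(0.46678817723171434), np.float64(-0.06994413138640626)) [295.91571263 315.21133798]
n -y (np.float64(0.43827634732532433), np.float64(-0.33239998587509756)) [308.96246549  74.3011079 ]
f -y (np.float64(0.6192118227682858), np.float64(-0.3520558686135937)) [111.22679588  72.87040891]
f+y (np.float64(0.6477236526746758), np.float64(-0.08960001412490243)) [141.86791456 314.235038  ]
wide (np.float64(0.5857484914508095), np.float64(-0.21564397229535898)) [174.10679077 208.85904053]
narrow (np.float64(0.5766765455715036), np.float64(-0.2991526532690335)) [167.60978165 126.76441217]
sq (np.float64(0.5948204373301155), np.float64(-0.13213529132168447)) [179.67185143 278.91608627]
```

View pics/w4.png

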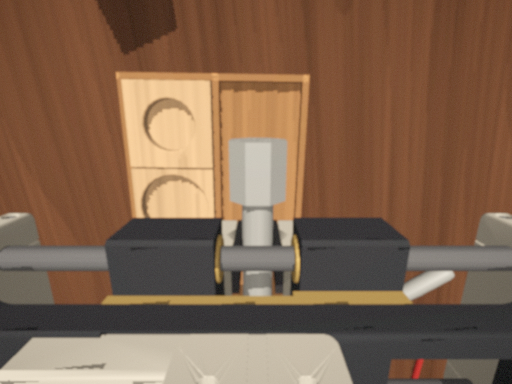

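The wrist view shows the trough between columns 220 and 303, with the pestle head centred over it at (258,172). The narrow well is at about (169,125), against a predicted (168,127). Lowering the pestle.

Scaled: 11.8 cm / 100 = 0.118, 11.4 cm / 100 = 0.114, 0.4 degrees / 90 = 0.0044.

Request:
send_rows(
  plan=[
    [[0,0,0.02,0,0,0.0044],[0,0.001,0.045,0,0,0.0044],[0,0.001,0.07,0,0,0.0044],[0,0.001,0.09,0,0,0.0044],[0,0.001,0.105,0,0,0.0044],[0,0.001,0.114,0,0,0.0044],[0,0.001,0.118,0,0,0.0044],[0,0.001,0.118,0,0,0.0044]],
  ],
)

```text
clock: 6.93
tool_pos: [0.4972, -0.2284, 0.0151]
orientation: [179.9, -0.0, -96.1]
force: [-0.2, -0.9, -4.2]
opening: 0.0169
gripper_force: 30.0
```

Scaled: 0.45 cm / 100 = 0.0045, 0.4 cm / 100 = 0.004.

Request:
send_rows(
  plan=[
    [[0,0,0.001,0,0,0],[0,0,0.002,0,0,0],[0,0,0.003,0,0,0],[0,0,0.004,0,0,0],[0,0,0.0045,0,0,0],[0,0,0.0045,0,0,0]],
  ],
)

```text
clock: 7.43
tool_pos: [0.4971, -0.2291, 0.0112]
orientation: [-180.0, 0.0, -96.2]
force: [0.3, -0.3, -3.8]
opening: 0.0174
gripper_force: 30.0
```

Scaled: 0.1 cm / 100 = 0.001, 0.05 cm / 100 = 0.0005.

Request:
send_rows(
  plan=[
    [[0,0,0.0005,0,0,0],[0,0,0.001,0,0,0],[0,0,0.001,0,0,0],[0,0,0.001,0,0,0]],
  ],
)

```text
clock: 7.77
tool_pos: [0.4971, -0.229, 0.01]
orientation: [180.0, -0.0, -96.2]
force: [-0.3, 0.3, -4.4]
opening: 0.017
gripper_force: 30.0
```

Request:
send_rows(
  plan=[
    [[0,0,0,0,0,0],[0,0,0,0,0,0],[0,0,0,0,0,0],[0,0,0,0,0,0],[0,0,0,0,0,0]],
  ],
  fingers=0.36,
)

```text
clock: 8.18
tool_pos: [0.4974, -0.2291, 0.0103]
orientation: [-180.0, -0.0, -96.2]
force: [0.8, 0.1, 0.5]
opening: 0.0315
gripper_force: 0.0
```

Scaled: -17 cm / 100 = -0.17, -15 cm / 100 = -0.15.

Request:
send_rows(
  plan=[
    [[0,0,-0.01,0,0,0],[0,0,-0.03,0,0,0],[0,0,-0.06,0,0,0],[0,0,-0.09,0,0,0],[0,0,-0.12,0,0,0],[0,0,-0.15,0,0,0],[0,0,-0.17,0,0,0],[0,0,-0.17,0,0,0]],
  ],
)

```text
clock: 8.85
tool_pos: [0.4996, -0.2298, 0.1861]
orientation: [-179.5, -0.1, -96.2]
force: [-0.0, 0.0, 0.0]
opening: 0.0317
gripper_force: 0.0
```

Run:
```python
from h import *
s=snap('wrist','w5'); o=ctrl.get_obs();print(o['tool_pos'],o['orientation'])
go(.438,.05,.2,-96.2)
```

```text
[ 0.49857825 -0.22930256  0.18361203] [-1.79659569e+02 -1.66296454e-02 -9.61817420e+01]
row [-27.12   9.02  -1.7 ] [-0.34 -0.02  0.02] rows needed 7.0
```

View pics/w5.png

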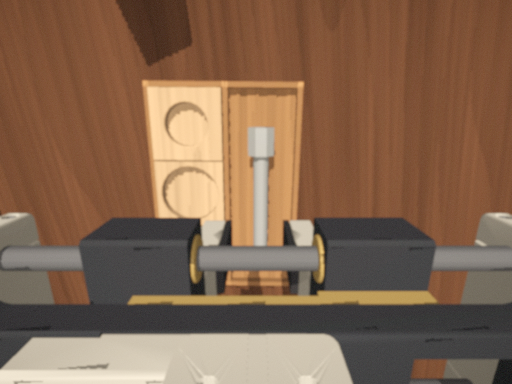

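The pestle lies straight in the trough, with its head at (261,142). The narrow well centre is near (187,124) and the wide well near (189,195). The dropper bottle is next.

Scaled: -21 cm / 100 = -0.21, -19 cm / 100 = -0.19.

Request:
send_rows(
  plan=[
    [[-0.034,0.011,0,0,0,0],[-0.068,0.022,0,0,0,0],[-0.102,0.034,0,0,0,0],[-0.136,0.045,0,0,0,0],[-0.17,0.056,0,0,0,0],[-0.19,0.063,0,0,0,0],[-0.21,0.07,0,0,0,0],[-0.21,0.07,0,0,0,0]],
  ],
  fingers=0.75,
)

```text
clock: 9.57
tool_pos: [0.4491, -0.0104, 0.1799]
orientation: [180.0, 0.0, -96.1]
force: [-0.5, 0.1, -0.1]
opening: 0.0655
gripper_force: 0.0
```

Run:
```python
from h import *
s5=load('w5'); np.set_printoptions(precision=4,suppress=True)
print(atz(s5,187,124.3,.022),atz(s5,189.5,195,.022),atz(s5,302,83,.022),atz(s5,145,81,.022))
s=snap('wrist','w6'); o=ctrl.get_obs();print(o['tool_pos'],o['orientation'])
print(proj(s,(.438,.05,.085)),proj(s,(.438,.05,0)))
go(.438,.05,.17,-96.2)
```

```text
[ 0.5739 -0.3006  0.022 ] [ 0.5858 -0.2162  0.022 ] [ 0.4392 -0.3308  0.022 ] [ 0.6123 -0.3518  0.022 ]
[ 0.4495 -0.0114  0.1799] [179.9739   0.0032 -96.037 ]
[273.0703 247.8176] [269.4235 217.7197]
row [-5.99  1.79  0.99] [0.03 0.   0.16] rows needed 2.0
```

View pics/w6.png

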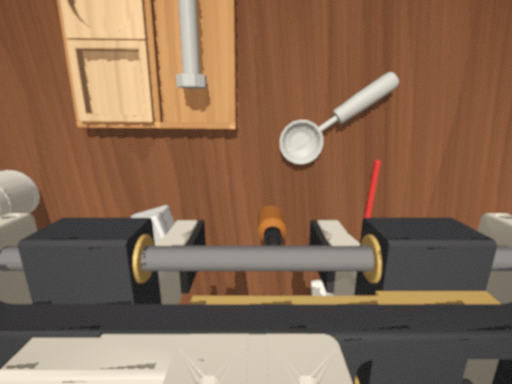

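The bottle body is at (272,217) and its teat at (274,240), within about 1 mm of the prediction. I'll move sideways, then down.

Scaled: 12 cm / 100 = 0.12, 1.85 cm / 100 = 0.0185.

Request:
send_rows(
  plan=[
    [[-0.03,0.009,0,0,0,0],[-0.06,0.0185,0,0,0,0],[-0.06,0.0185,0,0,0,0],[-0.06,0.0185,0.03,0,0,0],[-0.06,0.0185,0.06,0,0,0],[-0.06,0.0185,0.09,0,0,0],[-0.06,0.0185,0.11,0,0,0],[-0.06,0.0185,0.12,0,0,0]],
  ],
)

```text
clock: 10.28
tool_pos: [0.4365, 0.0472, 0.0572]
orientation: [179.8, -0.2, -96.3]
force: [0.1, -0.5, -0.6]
opening: 0.0656
gripper_force: 0.0
```

Run:
```python
from h import *
s=snap('top','t7'); o=ctrl.get_obs();print(o['tool_pos'],o['orientation'])
s6=load('w6')
for p in [(77,46),(143,50),(152,120),(88,122),(114.5,84.5)]: print(atz(s6,*p,.022))
go(.4375,.05,.023,-96.2)
```

```text
[0.43612565 0.04702934 0.05644903] [179.69937097  -0.19697664 -96.27531819]
[ 0.6214756  -0.17204781  0.022     ]
[ 0.55320056 -0.16088587  0.022     ]
[ 0.55866131 -0.08953013  0.022     ]
[ 0.63098559 -0.09505326  0.022     ]
[ 0.59149764 -0.13068042  0.022     ]
row [-0.32 -0.12  3.34] [ 0.3  -0.2  -0.08] rows needed 1.0
```

Scaled: 3.3 cm / 100 = 0.033, 3.2 cm / 100 = 0.032.

Request:
send_rows(
  plan=[
    [[-0.002,-0.001,0.012,0,0,0],[-0.002,-0.001,0.024,0,0,0],[-0.002,-0.001,0.032,0,0,0],[-0.002,-0.001,0.033,0,0,0],[-0.002,-0.001,0.033,0,0,0]],
  ],
)

```text
clock: 10.75
tool_pos: [0.4394, 0.0503, 0.0269]
orientation: [180.0, -0.0, -96.2]
force: [0.2, 0.8, 0.4]
opening: 0.0656
gripper_force: 0.0
```

Request:
send_rows(
  plan=[
    [[0,0,0,0,0,0],[0,0,0,0,0,0],[0,0,0,0,0,0],[0,0,0,0,0,0],[0,0,0,0,0,0],[0,0,0,0,0,0],[0,0,0,0,0,0]],
  ],
  fingers=0,
)

```text
clock: 11.33
tool_pos: [0.4396, 0.0509, 0.0273]
orientation: [-180.0, 0.0, -96.2]
force: [-1.4, 0.7, 2.9]
opening: 0.0332
gripper_force: 30.0
```

Request:
send_rows(
  plan=[
    [[0,0,-0.005,0,0,0],[0,0,-0.02,0,0,0],[0,0,-0.04,0,0,0],[0,0,-0.065,0,0,0],[0,0,-0.09,0,0,0],[0,0,-0.11,0,0,0],[0,0,-0.12,0,0,0],[0,0,-0.12,0,0,0]],
  ],
)

```text
clock: 12.0
tool_pos: [0.4408, 0.0514, 0.1498]
orientation: [-179.8, 0.1, -96.2]
force: [0.4, 0.6, -1.0]
opening: 0.0329
gripper_force: 30.0
```

Run:
```python
from h import *
go(.5755,-.300,.14,-96.2)
```

```text
row [ 33.49 -17.16   0.96] [-0.23  0.15  0.03] rows needed 10.0
```

Scaled: 24 cm / 100 = 0.24, -12.3 cm / 100 = -0.123.

Request:
send_rows(
  plan=[
    [[0.015,-0.007,0,0,0,0],[0.04,-0.02,0,0,0,0],[0.07,-0.036,0,0,0,0],[0.105,-0.054,0,0,0,0],[0.14,-0.072,0,0,0,0],[0.175,-0.09,0,0,0,0],[0.21,-0.108,0,0,0,0],[0.24,-0.123,0,0,0,0]],
  ],
)

```text
clock: 12.67
tool_pos: [0.5358, -0.2034, 0.1459]
orientation: [179.9, -0.0, -96.2]
force: [1.1, 1.0, 0.0]
opening: 0.0329
gripper_force: 30.0
```

Scaled: 9.5 cm / 100 = 0.095, 9 cm / 100 = 0.09.

Request:
send_rows(
  plan=[
    [[0.03,-0.015,0,0,0,0],[0.055,-0.029,0,0,0,0],[0.075,-0.039,0,0,0,0],[0.09,-0.047,0,0,0,0],[0.095,-0.049,0,0,0,0],[0.095,-0.049,0,0,0,0],[0.095,-0.049,0,0,0,0],[0.095,-0.049,0,0,0,0]],
  ],
)

```text
clock: 13.33
tool_pos: [0.5738, -0.2999, 0.1466]
orientation: [180.0, 0.0, -96.2]
force: [-0.4, 0.2, -0.4]
opening: 0.0328
gripper_force: 30.0
```

Run:
```python
from h import *
s=snap('wrist','w8'); o=ctrl.get_obs();print(o['tool_pos'],o['orientation'])
go(.5755,-.300,.06,-96.2)
```

```text
[ 0.57402966 -0.29978214  0.14701353] [ 1.79986968e+02  1.45792941e-02 -9.61543566e+01]
row [ 0.01 -0.15  8.7 ] [0.01 0.01 0.05] rows needed 3.0
```

View pics/w8.png

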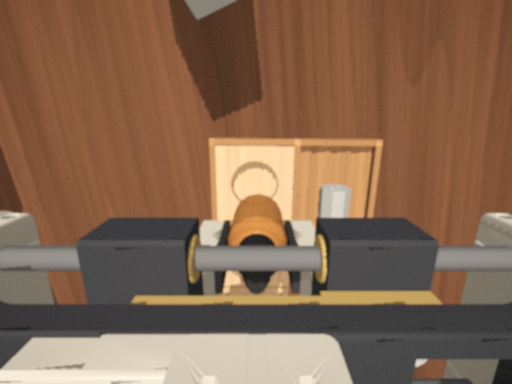

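The narrow well rim is visible at columns 231 to 279, with its top at row 162. The held bottle is centred at column 258. I'll check this against the model.

Run:
```python
from h import *
s=load('w8'); th=np.radians(np.arange(0,360,5))
for c in [(.5755,-.300),(.574,-.300)]:
    P=np.array([proj(s,(c[0]+.025*np.cos(t),c[1]+.025*np.sin(t),.022)) for t in th]); print(P.min(0),P.max(0))
```

```text
[231.25222588 162.06158413] [277.78927137 207.1753589 ]
[232.63899236 161.908916  ] [279.18134419 207.03604087]
```

Scaled: 10.3 cm / 100 = 0.103, 9.8 cm / 100 = 0.098.

Request:
send_rows(
  plan=[
    [[0,-0.001,0.02,0,0,0],[0,-0.001,0.045,0,0,0],[0,-0.001,0.065,0,0,0],[0,-0.001,0.08,0,0,0],[0,-0.001,0.092,0,0,0],[0,-0.001,0.098,0,0,0],[0,-0.001,0.103,0,0,0],[0,-0.001,0.103,0,0,0]],
  ],
)

```text
clock: 14.05
tool_pos: [0.5753, -0.3005, 0.0437]
orientation: [180.0, 0.0, -96.2]
force: [0.0, 0.3, -1.3]
opening: 0.033
gripper_force: 30.0
```

Scaled: 0.4 cm / 100 = 0.004, 0.3 cm / 100 = 0.003.

Request:
send_rows(
  plan=[
    [[0,0,0.001,0,0,0],[0,0,0.002,0,0,0],[0,0,0.003,0,0,0],[0,0,0.004,0,0,0],[0,0,0.004,0,0,0],[0,0,0.004,0,0,0]],
  ],
)

```text
clock: 14.55
tool_pos: [0.5753, -0.3009, 0.0402]
orientation: [-180.0, -0.0, -96.2]
force: [0.2, 0.4, -0.6]
opening: 0.033
gripper_force: 30.0
```

Scaled: 0.25 cm / 100 = 0.0025, 0.2 cm / 100 = 0.002.

Request:
send_rows(
  plan=[
    [[0,0,0.001,0,0,0],[0,0,0.002,0,0,0],[0,0,0.0025,0,0,0],[0,0,0.0025,0,0,0],[0,0,0.0025,0,0,0]],
  ],
)

```text
clock: 14.97
tool_pos: [0.5753, -0.3009, 0.0375]
orientation: [180.0, 0.0, -96.2]
force: [0.6, -0.0, -0.1]
opening: 0.0333
gripper_force: 30.0
```

Request:
send_rows(
  plan=[
    [[0,0,0,0,0,0],[0,0,0,0,0,0],[0,0,0,0,0,0],[0,0,0,0,0,0],[0,0,0,0,0,0],[0,0,0,0,0,0]],
  ],
  fingers=0.6,
)

```text
clock: 15.47
tool_pos: [0.5753, -0.3009, 0.0376]
orientation: [-180.0, -0.0, -96.2]
force: [-0.3, 0.5, -0.8]
opening: 0.0528
gripper_force: 0.0
```

Request:
send_rows(
  plan=[
    [[0,0,-0.02,0,0,0],[0,0,-0.05,0,0,0],[0,0,-0.08,0,0,0],[0,0,-0.11,0,0,0],[0,0,-0.14,0,0,0],[0,0,-0.14,0,0,0]],
  ],
)

```text
clock: 15.97
tool_pos: [0.5784, -0.3023, 0.1849]
orientation: [-179.4, -0.2, -96.1]
force: [1.8, -0.9, 1.7]
opening: 0.0524
gripper_force: 0.0
```

Run:
```python
from h import *
s=snap('wrist','w9'); o=ctrl.get_obs();print(o['tool_pos'],o['orientation'])
go(.5871,.0468,.12,-79.2)
```

```text
[ 0.57734652 -0.30159089  0.18179968] [-1.79594886e+02 -7.88541303e-02 -9.61772839e+01]
row [-34.75   2.82   6.11] [ -0.39  -0.14 -16.98] rows needed 9.0
```

View pics/w9.png

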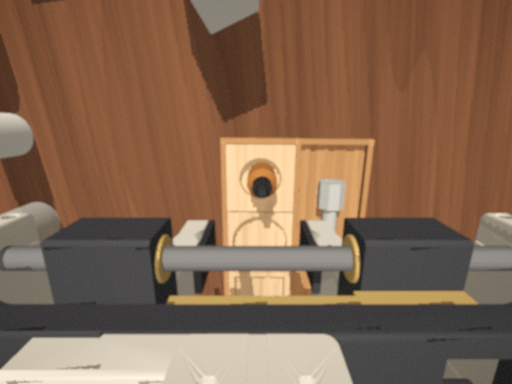

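The bottle stands in the narrow well at (262,182). Next is the square tin.

Scaled: -27 cm / 100 = -0.27, -26 cm / 100 = -0.26, -17 degrees / 90 = -0.1889.

Request:
send_rows(
  plan=[
    [[-0.04,0.003,0,0,0,-0.0222],[-0.08,0.006,0,0,0,-0.0444],[-0.12,0.009,0,0,0,-0.0667],[-0.16,0.012,0,0,0,-0.0889],[-0.2,0.016,0,0,0,-0.1111],[-0.24,0.02,0,0,0,-0.1333],[-0.26,0.022,0,0,0,-0.1667],[-0.27,0.022,0,0,0,-0.1889]],
  ],
  fingers=0.9,
)

```text
clock: 16.68
tool_pos: [0.5821, -0.0272, 0.1769]
orientation: [180.0, 0.0, -78.9]
force: [-0.0, 0.1, 0.3]
opening: 0.0787
gripper_force: 0.0
```

Run:
```python
from h import *
s=snap('wrist','w10'); o=ctrl.get_obs();print(o['tool_pos'],o['orientation'])
w2=load('w2'); print(atz(w2,340.5,128.5,.044))
# bright low-saturation blob of tin near predicted place
pr=proj(s,(.587,.047,.044)); print(pr)
img=s['img']; hsv=cv2.cvtColor(img,cv2.COLOR_RGB2HSV); m=((hsv[...,1]<60)&(hsv[...,2]>120)).astype(np.uint8)
n,l,st,ce=cv2.connectedComponentsWithStats(m)
for i in range(1,n):
    if st[i,4]>300: print(st[i],ce[i],cv2.minAreaRect(np.argwhere(l==i)[:,::-1].astype(np.float32)))
go(.587,.047,.12,-79.2)
```

```text
[ 0.58250079 -0.02708235  0.17689761] [ 1.79965611e+02  2.02849684e-02 -7.87770316e+01]
[0.5917073  0.04755808 0.044     ]
[239.8594346  242.46238537]
[ 325    0   65  115 2129] [357.48802255  58.10568342] ((360.1551818847656, 54.862056732177734), (28.039995193481445, 123.30170440673828), 21.801410675048828)
[  34  129  103   66 5165] [ 84.69235237 159.7090029 ] ((85.9706039428711, 159.8823699951172), (60.876441955566406, 101.8649673461914), 75.96376037597656)
[ 390  154  122   58 2488] [440.99477492 181.53657556] ((449.5777893066406, 174.169921875), (38.73982620239258, 128.81663513183594), 66.87348175048828)
[   0  188   38   47 1303] [ 15.55026861 209.17728319] ((18.5, 211.0), (46.0, 37.0), 90.0)
[ 217  209   45   38 1632] [239.2432598 227.8247549] ((239.0, 227.5), (37.0, 44.0), 90.0)
[140 220  46  27 680] [165.34558824 233.77058824] ((164.8900146484375, 235.50953674316406), (20.86206817626953, 49.1379280090332), 46.39718246459961)
[329 220  46  27 678] [349.07817109 233.76843658] ((349.3778076171875, 235.73391723632812), (49.843711853027344, 20.843734741210938), 43.53120040893555)
[ 120  249  274   19 4870] [256.32936345 257.61540041] ((256.4999694824219, 258.0), (272.99993896484375, 17.999996185302734), -0.0)
[141 272  27  31 549] [153.69763206 289.25865209] ((154.2769317626953, 286.71539306640625), (32.497100830078125, 23.194496154785156), 82.87498474121094)
[    0   333   353    51 16490] [179.64281383 359.37271073] ((176.0, 358.0), (50.0, 352.0), 90.0)
row [-7.18 -1.89  5.69] [0.03 0.02 0.42] rows needed 3.0
```

Scaled: 11 cm / 100 = 0.11, 10.5 cm / 100 = 0.105, 0.4 degrees / 90 = 0.0044.

Request:
send_rows(
  plan=[
    [[-0.036,-0.009,0,0,0,0.0044],[-0.072,-0.019,0,0,0,0.0044],[-0.072,-0.019,0,0,0,0.0044],[-0.072,-0.019,0.03,0,0,0.0044],[-0.072,-0.019,0.06,0,0,0.0044],[-0.072,-0.019,0.09,0,0,0.0044],[-0.072,-0.019,0.105,0,0,0.0044],[-0.072,-0.019,0.11,0,0,0.0044]],
  ],
)

```text
clock: 17.4
tool_pos: [0.5855, 0.0426, 0.0638]
orientation: [179.7, -0.0, -79.7]
force: [-1.2, -1.0, -0.2]
opening: 0.0789
gripper_force: 0.0
```

Run:
```python
from h import *
o=ctrl.get_obs();print(o['tool_pos'],o['orientation'],o['force'])
go(.5875,.0472,.0165,-79.2)
```

```text
[0.58554383 0.0425736  0.06381328] [ 1.79653363e+02 -4.61645341e-02 -7.96983773e+01] [-1.24776628 -0.95665652 -0.1655446 ]
row [-0.42 -0.3   4.73] [ 0.35 -0.04 -0.5 ] rows needed 2.0
```

Scaled: 4.8 cm / 100 = 0.048, 4.2 cm / 100 = 0.042.

Request:
send_rows(
  plan=[
    [[-0.001,-0.001,0.015,0,0,0],[-0.001,-0.001,0.03,0,0,0],[-0.001,-0.001,0.042,0,0,0],[-0.001,-0.001,0.048,0,0,0],[-0.001,-0.001,0.048,0,0,0],[-0.001,-0.001,0.048,0,0,0]],
  ],
)

```text
clock: 17.9
tool_pos: [0.589, 0.045, 0.02]
orientation: [-180.0, -0.0, -79.6]
force: [-0.1, -0.1, -0.5]
opening: 0.079
gripper_force: 0.0
```

Request:
send_rows(
  plan=[
    [[0,0,0,0,0,0],[0,0,0,0,0,0],[0,0,0,0,0,0],[0,0,0,0,0,0],[0,0,0,0,0,0],[0,0,0,0,0,0],[0,0,0,0,0,0]],
  ],
  fingers=0,
)

```text
clock: 18.48
tool_pos: [0.5888, 0.0455, 0.02]
orientation: [-180.0, 0.0, -79.6]
force: [-0.1, 0.3, 3.5]
opening: 0.0498
gripper_force: 30.0
```

Scaled: -9 cm / 100 = -0.09, -8 cm / 100 = -0.08.

Request:
send_rows(
  plan=[
    [[0,0,-0.005,0,0,0],[0,0,-0.02,0,0,0],[0,0,-0.04,0,0,0],[0,0,-0.065,0,0,0],[0,0,-0.08,0,0,0],[0,0,-0.09,0,0,0],[0,0,-0.09,0,0,0]],
  ],
)

```text
clock: 19.07
tool_pos: [0.5897, 0.0457, 0.1118]
orientation: [-179.8, 0.0, -79.6]
force: [0.0, -0.8, -1.1]
opening: 0.05
gripper_force: 30.0
```

Run:
```python
from h import *
o=ctrl.get_obs();print(o['tool_pos'],o['orientation'],o['force'])
go(.5938,-.1322,.10,-96.2)
```

```text
[0.58967343 0.04570834 0.11182241] [-1.79800706e+02  2.85160779e-02 -7.95853434e+01] [ 0.03532799 -0.84537643 -1.13458409]
row [17.57  2.81  1.16] [-0.19  0.06 16.61] rows needed 5.0
```

Scaled: 17.7 cm / 100 = 0.177, 1.5 cm / 100 = 0.015, 1.5 degrees / 90 = 0.0167.

Request:
send_rows(
  plan=[
    [[0.015,0.002,0,0,0,0.0167],[0.04,0.006,0,0,0,0.0444],[0.075,0.012,0,0,0,0.0833],[0.11,0.017,0,0,0,0.1222],[0.145,0.023,0,0,0,0.1556],[0.17,0.027,0,0,0,0.1778],[0.177,0.028,0,0,0,0.1844],[0.177,0.028,0,0,0,0.1844]],
  ],
)

```text
clock: 19.73
tool_pos: [0.5918, -0.1359, 0.1079]
orientation: [179.8, -0.0, -96.4]
force: [-0.1, 0.8, -0.9]
opening: 0.0497
gripper_force: 30.0
```

Request:
send_rows(
  plan=[
    [[0,0,0,0,0,0],[0,0,0,0,0,0]],
  ],
)

```text
clock: 19.9
tool_pos: [0.5926, -0.1332, 0.1087]
orientation: [179.9, 0.0, -96.2]
force: [0.2, -0.0, -1.1]
opening: 0.0499
gripper_force: 30.0
```

Run:
```python
from h import *
s=snap('wrist','w11'); crop('w11',130,60,390,250,'c11',3)
o=ctrl.get_obs();print(o['tool_pos'],o['orientation'],o['force'])
print(proj(s,(.5938,-.1322,.022)))
R=lambda a,b:(.5938+a*.9942+b*.108,-.1322-a*.108+b*.9942)
for a,b in [(.033,-.033),(-.033,-.033),(.041,-.042),(-.041,-.042)]:
    u=proj(s,(*R(a,b),.022)); print(a,b,u,(u-[130,60])*3)
go(.5938,-.1335,.06,-96.2)
```

```text
[ 0.59279785 -0.13289245  0.10901945] [ 1.79953067e+02  1.98672921e-03 -9.61301542e+01] [-0.29895588 -0.41165482 -1.2654026 ]
[254.7638426  196.22808769]
0.033 -0.033 [218.36965156 161.4015247 ] [265.10895468 304.20457411]
-0.033 -0.033 [291.03480402 161.43517889] [483.10441206 304.30553667]
0.041 -0.042 [209.09826267 151.46563974] [237.29478801 274.39691921]
-0.041 -0.042 [300.26868097 151.51076435] [510.80604291 274.53229304]
row [ 0.05 -0.11  4.9 ] [0.05 0.   0.07] rows needed 2.0
```

View pics/c11.png

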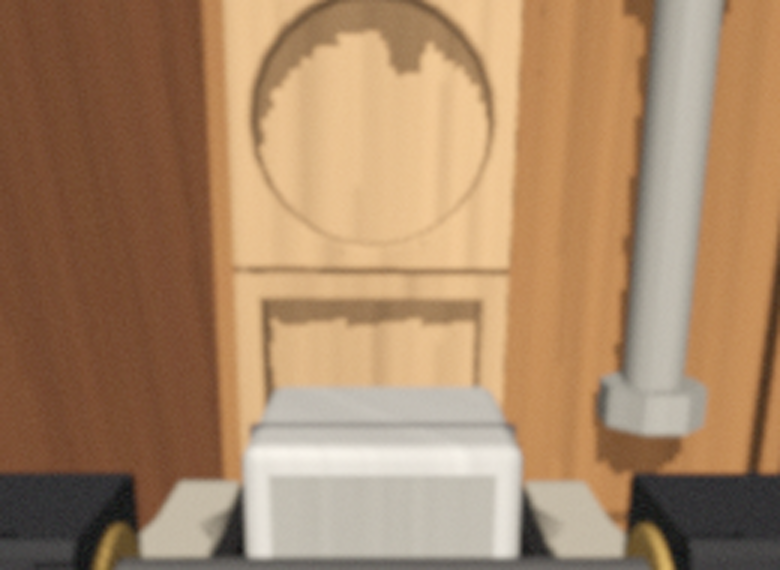

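The square well corners are at crop (264,300) and (480,300), against predictions of (265,304) and (483,304), so the fit is within 1.5 mm. Lowering the tin with a small correction.

Scaled: 7.2 cm / 100 = 0.072, 1.5 cm / 100 = 0.015.

Request:
send_rows(
  plan=[
    [[0.001,-0.0015,0.015,0,0,0],[0.0015,-0.0015,0.03,0,0,0],[0.0015,-0.0015,0.045,0,0,0],[0.0015,-0.0015,0.058,0,0,0],[0.0015,-0.0015,0.066,0,0,0],[0.0015,-0.0015,0.072,0,0,0],[0.0015,-0.0015,0.072,0,0,0],[0.0015,-0.0015,0.072,0,0,0]],
  ],
)

```text
clock: 20.62
tool_pos: [0.5946, -0.1351, 0.0377]
orientation: [180.0, -0.0, -96.2]
force: [0.1, 0.3, -1.3]
opening: 0.0499
gripper_force: 30.0
```

Run:
```python
from h import *
o=ctrl.get_obs();print(o['tool_pos'],o['force'])
s=load('w11'); th=np.radians(np.arange(0,360,5))
for c in [(.5847,-.2157),(.585,-.2165)]:
    P=np.array([proj(s,(c[0]+.035*np.cos(t),c[1]+.035*np.sin(t),.022)) for t in th]); print((P.min(0)-[130,60])*3,(P.max(0)-[130,60])*3)
```

```text
[ 0.59456115 -0.13506507  0.03773451] [ 0.09489252  0.28894921 -1.30114643]
[251.47923965  -6.53407005] [496.35110566 250.8794748 ]
[250.01746534  -9.57779099] [495.10719655 248.28672942]
```

Scaled: 0.75 cm / 100 = 0.0075, 0.7 cm / 100 = 0.007.

Request:
send_rows(
  plan=[
    [[0,0,0.0015,0,0,0],[0,0,0.003,0,0,0],[0,0,0.0045,0,0,0],[0,0,0.006,0,0,0],[0,0,0.007,0,0,0],[0,0,0.0075,0,0,0],[0,0,0.0075,0,0,0]],
  ],
)

```text
clock: 21.2
tool_pos: [0.5943, -0.1355, 0.0301]
orientation: [180.0, -0.0, -96.2]
force: [-0.6, 0.5, -1.3]
opening: 0.0495
gripper_force: 30.0
```

Request:
send_rows(
  plan=[
    [[0,0,0,0,0,0],[0,0,0,0,0,0],[0,0,0,0,0,0],[0,0,0,0,0,0],[0,0,0,0,0,0],[0,0,0,0,0,0]],
  ],
  fingers=0.75,
)

```text
clock: 21.7
tool_pos: [0.5944, -0.1354, 0.0301]
orientation: [-180.0, 0.0, -96.2]
force: [-0.5, -0.3, 1.2]
opening: 0.0658
gripper_force: 0.0
```

Scaled: -13 cm / 100 = -0.13, -11 cm / 100 = -0.11.

Request:
send_rows(
  plan=[
    [[0,0,-0.02,0,0,0],[0,0,-0.05,0,0,0],[0,0,-0.08,0,0,0],[0,0,-0.11,0,0,0],[0,0,-0.13,0,0,0],[0,0,-0.13,0,0,0],[0,0,-0.13,0,0,0]],
  ],
)

```text
clock: 22.28
tool_pos: [0.5951, -0.1354, 0.1616]
orientation: [-179.8, 0.0, -96.2]
force: [-0.7, 1.5, -1.5]
opening: 0.0663
gripper_force: 0.0
```

Run:
```python
from h import *
go(.5695,.383,.16,-70); go(.583,.1,.16,-80)
```

```text
row [-51.26   8.14   0.17] [ -0.19  -0.   -26.2 ] rows needed 13.0
row [-23.27   3.74   0.17] [-1.80e-01  1.00e-02 -1.62e+01] rows needed 6.0
```

Scaled: -31 cm / 100 = -0.31, -27 cm / 100 = -0.27, -6 degrees / 90 = -0.0667.

Request:
send_rows(
  plan=[
    [[-0.03,0.003,0,0,0,-0.0111],[-0.07,0.008,0,0,0,-0.0222],[-0.11,0.015,0,0,0,-0.0333],[-0.15,0.022,0,0,0,-0.0444],[-0.19,0.03,0,0,0,-0.0556],[-0.23,0.037,0,0,0,-0.0667],[-0.27,0.043,0,0,0,-0.0667],[-0.31,0.05,0,0,0,-0.0667]],
  ],
  fingers=0.88,
)

```text
clock: 22.95
tool_pos: [0.577, 0.1798, 0.1587]
orientation: [179.9, -0.1, -90.2]
force: [2.0, -0.4, -0.2]
opening: 0.0769
gripper_force: 0.0
```

Request:
send_rows(
  plan=[
    [[-0.04,0.006,0,0,0,0],[-0.08,0.012,0,0,0,0],[-0.1,0.016,0,0,0,0],[-0.11,0.018,0,0,0,0],[-0.11,0.018,0,0,0,0],[-0.11,0.018,0,0,0,0]],
  ],
)

```text
clock: 23.45
tool_pos: [0.5598, 0.2878, 0.1588]
orientation: [179.9, -0.1, -90.2]
force: [0.9, 1.0, -0.8]
opening: 0.0776
gripper_force: 0.0
```

Run:
```python
from h import *
s=snap('wrist','w12'); o=ctrl.get_obs();print(o['tool_pos'],o['orientation'])
th=np.radians(np.arange(0,360,5))
for z in (0.044,0.0):
    P=np.array([proj(s,(.5695+.027*np.cos(t),.3833+.027*np.sin(t),z)) for t in th]); print(P.min(0),P.max(0))
img=s['img']; hsv=cv2.cvtColor(img,cv2.COLOR_RGB2HSV); m=((hsv[...,1]<60)&(hsv[...,2]>120)).astype(np.uint8)
n,l,st,ce=cv2.connectedComponentsWithStats(m)
for i in range(1,n):
    if st[i,4]>300: print(st[i],ce[i])
go(.5695,.383,.10,-90)
```

```text
[0.56012484 0.28720455 0.15914236] [ 1.79921864e+02 -6.71378054e-02 -9.02143580e+01]
[223.93606863 247.37981062] [271.5825601  289.65284632]
[227.89222038 231.10526327] [269.77491596 269.02819101]
[  49    0   94  100 5916] [97.7219405 56.0556119]
[ 406   49   82   98 6426] [445.27777778  97.13787737]
[ 121  109   52   69 3051] [147.34775483 142.77155031]
[ 200  146  154   61 2469] [276.22883759 176.75901175]
[142 220  45  26 625] [166.5728 233.5728]
[328 220  44  25 594] [346.9006734  232.99158249]
[228 232  39  14 423] [246.56264775 239.5106383 ]
[223 270  47  20 702] [245.55982906 278.46723647]
[    0   334   353    50 15860] [182.68675914 359.57112232]
row [-9.59 -0.91  5.9 ] [ 0.08 -0.07 -0.21] rows needed 3.0
```

Scaled: -9.6 cm / 100 = -0.096, -0.95 cm / 100 = -0.0095.

Request:
send_rows(
  plan=[
    [[-0.032,-0.004,0,0,0,0],[-0.064,-0.007,0,0,0,0],[-0.092,-0.009,0,0,0,0],[-0.096,-0.0095,0,0,0,0],[-0.096,-0.0095,0.025,0,0,0],[-0.096,-0.0095,0.055,0,0,0],[-0.096,-0.0095,0.08,0,0,0],[-0.096,-0.0095,0.09,0,0,0]],
  ],
)

```text
clock: 24.17
tool_pos: [0.569, 0.3809, 0.066]
orientation: [179.8, -0.2, -90.3]
force: [-0.6, 0.1, -0.9]
opening: 0.0772
gripper_force: 0.0
```

Run:
```python
from h import *
o=ctrl.get_obs();print(o['tool_pos'],o['orientation'])
go(.570,.383,.017,-90)
```

```text
[0.56902425 0.38088607 0.06600394] [179.75003479  -0.21372122 -90.334913  ]
row [-0.23 -0.12  4.9 ] [ 0.25 -0.21 -0.34] rows needed 2.0
```

Scaled: 5 cm / 100 = 0.05, 4.2 cm / 100 = 0.042.

Request:
send_rows(
  plan=[
    [[-0.001,-0.001,0.015,0,0,0],[-0.001,-0.001,0.03,0,0,0],[-0.001,-0.001,0.042,0,0,0],[-0.001,-0.001,0.05,0,0,0],[-0.001,-0.001,0.05,0,0,0],[-0.001,-0.001,0.05,0,0,0]],
  ],
)

```text
clock: 24.67
tool_pos: [0.5716, 0.3848, 0.0203]
orientation: [180.0, -0.0, -90.2]
force: [0.1, 0.2, 0.3]
opening: 0.0768
gripper_force: 0.0
```

Request:
send_rows(
  plan=[
    [[0,0,0,0,0,0],[0,0,0,0,0,0],[0,0,0,0,0,0],[0,0,0,0,0,0],[0,0,0,0,0,0],[0,0,0,0,0,0],[0,0,0,0,0,0]],
  ],
  fingers=0,
)

```text
clock: 25.25
tool_pos: [0.5717, 0.3856, 0.0208]
orientation: [-179.9, 0.0, -90.2]
force: [-0.9, 0.1, 4.4]
opening: 0.0531
gripper_force: 30.0
```

Scaled: -14 cm / 100 = -0.14, -13 cm / 100 = -0.13.

Request:
send_rows(
  plan=[
    [[0,0,-0.005,0,0,0],[0,0,-0.02,0,0,0],[0,0,-0.045,0,0,0],[0,0,-0.075,0,0,0],[0,0,-0.105,0,0,0],[0,0,-0.13,0,0,0],[0,0,-0.14,0,0,0],[0,0,-0.14,0,0,0]],
  ],
)

```text
clock: 25.92
tool_pos: [0.5722, 0.3861, 0.1631]
orientation: [-179.8, 0.2, -90.2]
force: [0.4, 0.0, -1.4]
opening: 0.0536
gripper_force: 30.0
```

Run:
```python
from h import *
go(.585,-.2173,.15,-96.2)
```

```text
row [60.34 -1.48  1.11] [-0.17  0.2   6.01] rows needed 15.0
```

Scaled: 27 cm / 100 = 0.27, 23 cm / 100 = 0.23, 5 degrees / 90 = 0.0556.

Request:
send_rows(
  plan=[
    [[0.015,0,0,0,0,0],[0.04,-0.001,0,0,0,0],[0.075,-0.002,0,0,0,0],[0.11,-0.003,0,0,0,0.0111],[0.15,-0.004,0,0,0,0.0222],[0.19,-0.005,0,0,0,0.0333],[0.23,-0.006,0,0,0,0.0444],[0.27,-0.007,0,0,0,0.0556]],
  ],
)

```text
clock: 26.58
tool_pos: [0.5755, 0.1125, 0.1577]
orientation: [179.8, -0.1, -95.3]
force: [0.7, -0.7, -2.4]
opening: 0.0537
gripper_force: 30.0
```

Scaled: 27 cm / 100 = 0.27, 26 cm / 100 = 0.26.

Request:
send_rows(
  plan=[
    [[0.04,0.003,0,0,0,0],[0.08,0.006,0,0,0,0],[0.12,0.009,0,0,0,0],[0.16,0.012,0,0,0,0],[0.2,0.015,0,0,0,0],[0.23,0.017,0,0,0,0],[0.26,0.019,0,0,0,0],[0.27,0.02,0,0,0,0]],
  ],
)

```text
clock: 27.25
tool_pos: [0.5302, -0.1552, 0.1577]
orientation: [179.8, -0.0, -95.4]
force: [0.3, 0.2, -1.1]
opening: 0.0533
gripper_force: 30.0
```

Run:
```python
from h import *
o=ctrl.get_obs();print(o['tool_pos'],o['orientation'])
go(.585,-.2148,.12,-96.2)
```

```text
[ 0.53018281 -0.15516473  0.15774729] [ 1.79755011e+02 -1.82255277e-02 -9.53632021e+01]
row [ 5.42 -6.03  3.75] [ 0.24 -0.02  0.84] rows needed 3.0
```

Scaled: -6.1 cm / 100 = -0.061, -6 cm / 100 = -0.06, 0.8 degrees / 90 = 0.0089.

Request:
send_rows(
  plan=[
    [[0.015,-0.02,0,0,0,0.0089],[0.03,-0.038,0,0,0,0.0089],[0.045,-0.052,0,0,0,0.0089],[0.053,-0.06,0,0,0,0.0089],[0.054,-0.061,0.01,0,0,0.0089],[0.054,-0.061,0.02,0,0,0.0089],[0.054,-0.061,0.03,0,0,0.0089],[0.054,-0.061,0.03,0,0,0.0089]],
  ],
)

```text
clock: 27.92
tool_pos: [0.5862, -0.2101, 0.1265]
orientation: [179.7, 0.0, -96.0]
force: [-1.7, 0.7, -1.5]
opening: 0.0534
gripper_force: 30.0
```

Request:
send_rows(
  plan=[
    [[0,0,0,0,0,0],[0,0,0,0,0,0],[0,0,0,0,0,0]],
  ],
)

```text
clock: 28.17
tool_pos: [0.5892, -0.2109, 0.1308]
orientation: [-179.9, -0.0, -96.0]
force: [-0.1, 0.4, -1.8]
opening: 0.0534
gripper_force: 30.0
```

Run:
```python
from h import *
o=ctrl.get_obs();print(o['tool_pos'],o['orientation'])
go(.585,-.2148,.0305,-96.2)
```

```text
[ 0.58915546 -0.21087499  0.13078775] [-1.79935885e+02 -4.43807995e-03 -9.59583026e+01]
row [ 0.43  0.38 10.03] [-0.06 -0.    0.24] rows needed 3.0
```

Scaled: 8.2 cm / 100 = 0.082, 7.8 cm / 100 = 0.078, 0.2 degrees / 90 = 0.0022.

Request:
send_rows(
  plan=[
    [[0.003,0.003,0.01,0,0,0.0022],[0.004,0.004,0.025,0,0,0.0022],[0.004,0.004,0.045,0,0,0.0022],[0.004,0.004,0.065,0,0,0.0022],[0.004,0.004,0.078,0,0,0.0022],[0.004,0.004,0.082,0,0,0.0022],[0.004,0.004,0.082,0,0,0.0022],[0.004,0.004,0.082,0,0,0.0022]],
  ],
)

```text
clock: 28.83
tool_pos: [0.5847, -0.2149, 0.0485]
orientation: [-180.0, -0.0, -96.2]
force: [-0.3, -0.4, -1.2]
opening: 0.0532
gripper_force: 30.0
```

Run:
```python
from h import *
o=ctrl.get_obs();print(o['tool_pos'],o['orientation'],o['force'])
go(.585,-.2148,.0305,-96.2)
```

```text
[ 0.58472878 -0.21493362  0.04847818] [-1.79972456e+02 -9.70103933e-03 -9.61924822e+01] [-0.32639097 -0.44508666 -1.22495156]
row [-0.02 -0.02  1.8 ] [-0.03 -0.01  0.01] rows needed 1.0
```

Scaled: 1.8 cm / 100 = 0.018, 1.2 cm / 100 = 0.012.

Request:
send_rows(
  plan=[
    [[0,0,0.004,0,0,0],[0,0,0.008,0,0,0],[0,0,0.012,0,0,0],[0,0,0.015,0,0,0],[0,0,0.017,0,0,0],[0,0,0.018,0,0,0],[0,0,0.018,0,0,0],[0,0,0.018,0,0,0]],
  ],
)

```text
clock: 29.5
tool_pos: [0.5843, -0.2148, 0.0308]
orientation: [180.0, -0.0, -96.2]
force: [-3.2, 0.9, 5.4]
opening: 0.0535
gripper_force: 30.0
```

Request:
send_rows(
  plan=[
    [[0,0,0,0,0,0],[0,0,0,0,0,0],[0,0,0,0,0,0],[0,0,0,0,0,0],[0,0,0,0,0,0],[0,0,0,0,0,0]],
  ],
  fingers=0.78,
)

```text
clock: 30.0
tool_pos: [0.5845, -0.2148, 0.03]
orientation: [180.0, -0.0, -96.2]
force: [0.3, 0.5, -1.0]
opening: 0.0681
gripper_force: 0.0
```

Scaled: -18 cm / 100 = -0.18, -17 cm / 100 = -0.17.

Request:
send_rows(
  plan=[
    [[0,0,-0.02,0,0,0],[0,0,-0.05,0,0,0],[0,0,-0.09,0,0,0],[0,0,-0.13,0,0,0],[0,0,-0.17,0,0,0],[-0.04,0,-0.18,0,0,0],[-0.08,0,-0.18,0,0,0],[-0.12,0,-0.18,0,0,0]],
  ],
)

```text
clock: 30.67
tool_pos: [0.5979, -0.0947, 0.2118]
orientation: [-179.8, 0.1, -96.3]
force: [0.7, 1.4, -0.7]
opening: 0.0684
gripper_force: 0.0
```

Scaled: -10 cm / 100 = -0.1, -8 cm / 100 = -0.08.

Request:
send_rows(
  plan=[
    [[-0.04,0,0,0,0,0],[-0.08,0,0,0,0,0],[-0.1,0,0,0,0,0],[-0.1,0,0,0,0,0],[-0.1,0,0,0,0,0]],
  ],
)

```text
clock: 31.08
tool_pos: [0.6082, 0.0053, 0.2099]
orientation: [180.0, -0.0, -96.1]
force: [0.4, 0.2, 0.6]
opening: 0.0683
gripper_force: 0.0
```

Run:
```python
from h import *
s=snap('scene','sF'); T=snap('top','tF')
a=s['img'][225:345,70:240,::-1]; b=T['img'][95:215,140:400,::-1]
a=cv2.resize(a,(480,340),interpolation=cv2.INTER_CUBIC)
b=cv2.resize(b,(735,340),interpolation=cv2.INTER_CUBIC)[:,415:]
cv2.imwrite('pics/fin.png',np.hstack([a,b]))
S0,T0=load('scene0'),load('top0')
for p,q,n,w in [(S0,s,'plain bar scene',(180,225,310,350)),(S0,s,'capped scene',(155,185,333,354)),(T0,T,'bar top',(140,192,190,214)),(T0,T,'cap top',(175,192,163,178))]:
    d=np.abs(p['img'].astype(int)-q['img'])[w[0]:w[1],w[2]:w[3]]; print(n,d.mean(),(d.max(2)>50).mean())
```

```text
plain bar scene 20.815 0.19
capped scene 0.8978835978835978 0.0
bar top 21.103899572649574 0.11858974358974358
cap top 3.334640522875817 0.0
```

View pics/fin.png

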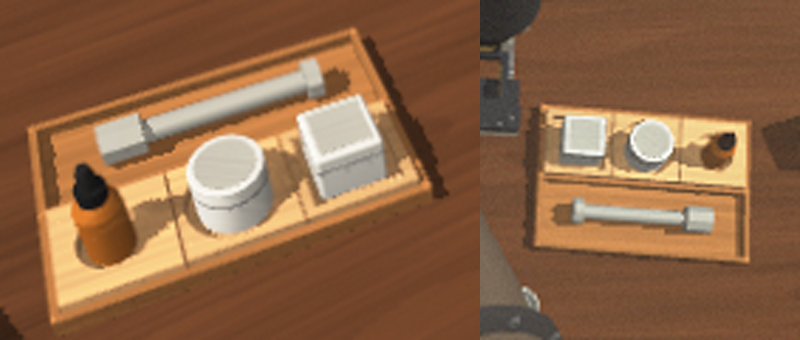

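The final view shows the pestle along the trough at (210,105), and the bottle, round tin and square tin seated in their wells at (105,230), (230,185) and (340,145). The bar region differs from the first picture, most likely because of the arm's shadow. I'll check that it has not moved, then hand in.

Run:
```python
from h import *
a,b=load('scene0')['img'],load('sF')['img']; ok=True
for x0,y0,x1,y1 in [(308,176,328,194),(332,206,354,228)]:
    r=cv2.matchTemplate(b[y0-12:y1+12,x0-12:x1+12],a[y0:y1,x0:x1],cv2.TM_CCOEFF_NORMED); _,v,_,l=cv2.minMaxLoc(r); print(v,l[0]-12,l[1]-12)
    ok&=max(abs(l[0]-12),abs(l[1]-12))<=1
if ok: print(ctrl.close_job())
```

```text
0.999022901058197 0 0
0.8571839928627014 0 0
the job is handed in; nothing more can be done
None
```

The job is handed in: the pestle lies in its trough and both tins and the dropper bottle stand in their wells in the final view, the look-alikes had not moved, and the clock was at about 31 s; the judge's verdict was not shown.

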